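Nudge the holder plate onto its locating pins and latch it

TASK

The aluminium beaker-holder plate has been laid on top of the pins of its base instead of over them. Without picking anything up, nudge the plate sideways with the fingertips until its holes drop over the pins and it lies flat on the base, then push the red latch arm round until it lies fully over the plate. Leave the vial, the small beaker and the brown bottle where they stand.

Things in the scene. Friction and masses are not known exactly. Their poses are not given: they have to be found in the camera images.
- base: Dark steel base fixed to the worktop, 190 mm (its x) by 280 mm (its y, from -150 to +130), 10 mm thick. Origin on the worktop under the middle of the four pins and of the seated plate; x roughly away from the robot, z up. A thin white line on it, 135 x 185 mm, frames the seated plate with 2 mm to spare all round. Two plain steel pins like the brass ones stand at (+35,-55) and (-35,+55) mm.
- brass_pin_left (a point): Tip of the brass locating pin at (+35,+55) mm of the base, 20 mm above the worktop. All four pins are 10 mm in diameter with a round (hemispherical) top and stand 10 mm above the base's top.
- brass_pin_right (a point): Tip of the other brass locating pin, at (-35,-55) mm of the base, 20 mm above the worktop.
- plate: Loose aluminium plate, 130 mm (its x) by 180 mm (its y), 8 mm thick, about 0.5 kg, a black rubber disc on its middle; origin at the centre of its underside. It starts level on the pin tips (underside 20 mm up), 12 to 26 mm off to the base's +y, up to 14 mm off along x, turned up to 0.1 rad. Seated: origin at (0, 0, 10 mm) of the base, axes parallel, top at 18 mm. More than 33 mm off it slips off the pins.
- plate_hole_left (a point): Underside centre of the 13 mm through hole at (+35,+55) mm of the plate, which goes over the left brass pin. Two 18 mm holes at (+35,-55) and (-35,+55) mm go over the steel pins. The round pin tops draw the plate in when all holes are within about 3 mm of their pins.
- plate_hole_right (a point): Underside centre of the 13 mm through hole at (-35,-55) mm of the plate, which goes over the right brass pin.
- latch (a joint): Angle of the red latch arm about its upright axis, rad. 0: the arm points along the base's +y, over the plate's (+x, -y) corner (closed; stop at -0.03). Clockwise seen from above is positive: at pi/2 the arm points along the base's +x (open). Starts at 1.2 to 1.75. Light friction, about 1 N at the knob; stays where it is left.
- latch_hinge (a point): Point on the latch's axis, 20 mm above the worktop at the underside of the arm, at x = +50, y = -122 mm of the base. The arm is 14 mm wide, 5 mm thick (20 to 25 mm above the worktop) and reaches 54 mm from the axis; it passes 2 mm over the top of the seated plate but runs against the edge of an unseated one.
- latch_knob (a point): Middle of the black upright push knob near the arm's free end, 46 mm from the axis; 12 mm in diameter, from 25 to 50 mm above the worktop (this point at 38 mm).
- vial: Glass sample vial with white cap, 30 mm in diameter, 56 mm high, standing to the left of the base (loose bystander); origin at the centre of its underside.
- beaker: Small glass beaker, 48 x 54 mm, 58 mm high, standing to the right of the base (loose bystander); origin at the centre of its underside.
- bottle: Small brown bottle with black cap, 41 mm in diameter, 90 mm high, standing behind the base (loose bystander); origin at the centre of its underside.

How it is judged:
By the outcome, as a careful person would: the job done as asked, in the order asked, and still so for the second after the job is handed in, with the robot touching nothing.
It also fails if it takes over 58 s, if anything falls off the work surface, if the arm or the gripper's body presses on something with over 40 N, if the wrist force passes 120 N, or if a joint passes its speed limit or range.

ROBOT

A 7-joint arm with a two-finger parallel gripper is mounted at the origin on a cart in front of the work surface, level with it; the furniture and walls round the work are solid. World frame = base frame: x ahead of the robot, y to its left, z up, the work surface at z = 0. Lengths are in mm, angles in rad, forces in N, time in s.
With the tool pointing down it reaches from about 400 to 875 mm from the base axis. Payload 6.5 kg.
Tool frame: the origin (TCP) lies on the centre line of the jaws, within the pads' length; the fingertips stand 14 mm ahead of it and the grasp point (between the pads) lies 5 mm behind it; x points along the fingers, z is the direction in which the jaws open and shut, and the axes are right-handed (so a half turn about x gives the same grasp; the last joint's range is limited). The gripper opens to 85 mm and grips with 20 to 120 N. Pads are 22 mm wide; open, the fingers measure 114 mm over their backs; the gripper's body (76 mm by 85 mm) begins 54 mm behind the grasp point. The pads swing forward as they close: fully open they stand 13 mm farther back than shut.
Start: joints at [1.152, 0.536, -0.004, 1.538, 0.003, 1.067, -0.071], TCP at [224.588, -609.959, 245.29] pointing down, gripper open.
Joint ranges: [-2.7, 2.7], [-0.37, 2.16], [-1.27, 1.26], [0.24, 2.4], [-1.31, 4.45], [0.19, 1.91], [-2.76, 2.76]. Speed limits (rad/s): [2.39, 2.39, 3.14, 3.14, 3.14, 3.14, 3.14].

INTERFACE

Orientations are given as a 3x3 rotation matrix whose columns are the frame's x, y, z axes.
In Python, from plant import manip gives the robot as it stands. The module is installed in compiled form; this text tells all that it offers.
- The arm moves only by the tool apply_moves, never from a script. Its arguments are lists of equal length, an entry for each row: "slide": the shift along the world's x, y, z in m, a list of three; "yaw": the turn about the world's z in rad. A call has 1 to 10 rows; each row is the pose to reach, as a shift and turn from the pose measured when the call began; what a row does not reach only later rows make up. A row lasts 1/12 s, in which the tool goes at most 41.7 mm and 7.16 degrees, less where a joint would pass 70% of its speed; a pose out of reach is approached as far as the arm can. A call with a gripper value outside its range is refused whole. "claw" is the gripper command: -1 is shut, 1 is fully open, values between are in proportion, set as the call begins (left out, the last holds). The fingers move at their own pace and stop on an object; "grip_force" is the grip in N (left out, the last holds). Time passes only in rows, so rows that repeat a pose let the fingers close. It gives the time, the measured TCP pose, the force and the opening at its end, in the units of the state.
- manip.read_state(): the state, without advancing time (a new reading comes with each control period).
- manip.snapshot(name): name is "side" or "top" or "wrist"; returns the picture (480x640x3 uint8, blue, green, red); there is no depth.
- manip.get_calibration(name): a dict with "fx", "fy", "cx", "cy" (pixels), "camera_from_world" (4x4, takes a point from world to camera coordinates). Camera axes: x right, y down, z forward; pixel columns grow to the right and rows downward; lengths in mm; the calibration is good to about 2 mm. A picture is of the moment at which its call begins: read the wrist's pose just before it. get_calibration takes no time and is no camera call; for the wrist camera it gives the pose at the moment of the call.
- manip.job_done(): hands the job in, once; it reports no verdict.
Trained networks look in the newest picture that a camera, given by its name, has taken for a name from the list of things; names that differ only in an ending like _2 or _b are one class to them, and where a whole thing is asked for, a point or a joint stands for the part that bears it (a point fixed in the world has none). Each returns a list of dicts, best first, with "p" (0 to 1); they miss things now and then, are a little off and sometimes report something else, mostly with a low value. They report only what shows in the picture. A call takes as long as a camera call.
- manip.recognise(query, camera): "xy" ([column, row] in pixels, amid what is visible of it).
- manip.trace(query, camera): "pixels" (480x640 bool, what is visible of it) and "xy" ([column, row] in pixels, amid what is visible of it).
- manip.spot_point(query, camera): "xy" ([column, row] in pixels: a listed point, or the origin of a listed thing).
The state is a dict: "time": time; "joints": joint angles; "joint_vel": joint speeds; "joint_efforts": joint torques, N m; "tool_pos": TCP position; "orientation": TCP orientation; "ft_force": force on the tool from outside, world axes, zero at the start; "torque": the same for the moment, N m; "grip_width": opening from 0.0 (shut) to 1.0 (fully open).
Only numpy, scipy, OpenCV 4.12 (cv2) and the standard library are available. Lean on these libraries where they do the work, as an engineer would, in place of code of your own. Each camera call takes 0.05 s, during which the arm holds its last target.

## Working session

There is one attempt and no reset: what is moved stays moved. The work goes in short steps, Python scripts to look and compute and a tool call to move; the robot and the scene stay as the last step left them, time stands still between calls to the robot, and variables do not carry over. Pictures are saved under pics/ and viewed, and the job is handed in when it is done.

Besides the shell and the picture viewer there is one more tool, called as a command line: name --pt "numbers of a row" for each row, then --argument value for the rest. apply_moves: Moves the arm, as the interface text tells. Its arguments: {"type":"object","properties":{"slide":{"type":"array","items":{"type":"array","items":{"type":"number"}}},"yaw":{"type":"array","items":{"type":"number"}},"claw":{"type":"number"},"grip_force":{"type":"number"}},"required":["slide","yaw"]}

```bash
mkdir -p pics; cat > h.py <<'E'
import numpy as np, cv2
from plant import manip
def ray(cam,xy,cal=None):
    c=cal or manip.get_calibration(cam)
    T=np.array(c["camera_from_world"]);R=T[:3,:3];t=T[:3,3]
    d=R.T@np.array([(xy[0]-c["cx"])/c["fx"],(xy[1]-c["cy"])/c["fy"],1]);o=-R.T@t
    return o,d
def at(cam,xy,z,cal=None):
    o,d=ray(cam,xy,cal);return o+d*(z-o[2])/d[2]
def proj(cam,P,cal=None):
    c=cal or manip.get_calibration(cam)
    T=np.array(c["camera_from_world"]);p=T[:3,:3]@np.array(P,float)+T[:3,3]
    return np.array([c["fx"]*p[0]/p[2]+c["cx"],c["fy"]*p[1]/p[2]+c["cy"]])
E
python3 - <<'E'
from h import *
np.set_printoptions(precision=1,suppress=True)
for c in ["top","side"]:
    im=manip.snapshot(c);cv2.imwrite(f"pics/{c}0.png",im)
    k=manip.get_calibration(c);o,_=ray(c,[0,0]);print(c,o,k["fx"])
    for q,z in [("base",0),("brass_pin_left",20),("brass_pin_right",20),("plate",20),("plate_hole_left",20),("plate_hole_right",20),("latch_hinge",20),("latch_knob",38),("vial",0),("beaker",0),("bottle",0)]:
        for r in manip.spot_point(q,c)[:2]: print(q,r["p"],np.array(r["xy"]),at(c,r["xy"],z))
print(manip.read_state())
E
```

```text
top [491.2  61.4 944.7] 479.31424776672236
brass_pin_left 0.68 [338.6 247.3] [579.4  24.1  20. ]
brass_pin_right 0.65 [394.8 283.4] [508.1 -81.9  20. ]
plate 0.75 [355.5 268.7] [537.4  -7.5  20. ]
plate_hole_left 0.56 [329.8 250.8] [572.9  41.3  20. ]
plate_hole_left 0.42 [375.3 176.3] [718.3 -51.   20. ]
plate_hole_right 0.97 [381.8 289.2] [497.4 -56.7  20. ]
latch_hinge 0.68 [425.9 238.8] [ 593.  -144.8   20. ]
latch_hinge 0.28 [394.5 286. ] [503.1 -81.1  20. ]
latch_knob 0.79 [428.6 216.4] [ 633.8 -147.7   38. ]
vial 0.71 [261.  244.5] [589.6 177.1   0. ]
beaker 0.8 [467.9 294.5] [ 484.7 -226.     0. ]
beaker 0.66 [383.  289.8] [496.3 -61.5   0. ]
bottle 0.65 [376.1 176.6] [722.5 -55.    0. ]
side [486.8 738.6 529.9] 473.8565771134392
brass_pin_left 0.78 [342.  258.8] [570.3  32.4  20. ]
brass_pin_right 0.97 [385.4 231.8] [496.8 -73.7  20. ]
plate 0.78 [365.7 250.5] [529.7  -1.6  20. ]
plate_hole_left 0.85 [341.3 266.1] [568.6  55.   20. ]
plate_hole_right 0.75 [386.4 237. ] [493.8 -54.9  20. ]
latch_hinge 0.65 [346.3 212.3] [ 583.8 -138.4   20. ]
latch_knob 0.52 [326.4 202. ] [ 627.9 -144.3   38. ]
vial 0.8 [317.9 318.6] [590.2 176.4   0. ]
vial 0.75 [394.  205.5] [ 484.4 -220.8    0. ]
beaker 0.64 [395.9 207.5] [ 479.7 -212.2    0. ]
bottle 0.88 [274.1 233.3] [724.8 -62.5   0. ]
{'time': 1.2, 'joints': array([ 1.2,  0.5, -0. ,  1.5,  0. ,  1.1, -0.1]), 'joint_vel': array([-0.,  0., -0., -0., -0., -0., -0.]), 'joint_efforts': array([ -0. , -58.3,   1. , -25.9,   0. ,   0. ,   0. ]), 'tool_pos': array([ 224.6, -610. ,  245.3]), 'orientation': array([[ 0. ,  0.9,  0.3],
       [-0. ,  0.3, -0.9],
       [-1. , -0. ,  0. ]]), 'ft_force': array([ 0.5,  0.2, -0.7]), 'torque': array([ 0. , -0. ,  0.1]), 'grip_width': 0.9955083263955099}
```

```bash
python3 - <<'E'
import cv2
a=cv2.imread("pics/top0.png");cv2.imwrite("pics/top0c.png",cv2.resize(a[150:350,240:500],None,fx=3,fy=3,interpolation=cv2.INTER_CUBIC))
a=cv2.imread("pics/side0.png");cv2.imwrite("pics/side0c.png",cv2.resize(a[150:350,240:500],None,fx=3,fy=3,interpolation=cv2.INTER_CUBIC))
E
```

```text
(no output)
```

View pics/top0c.png

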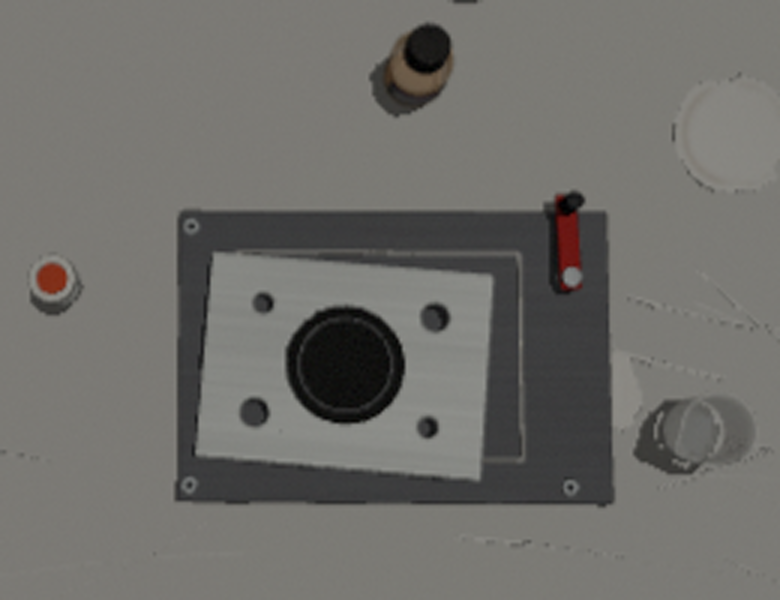

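View pics/side0c.png

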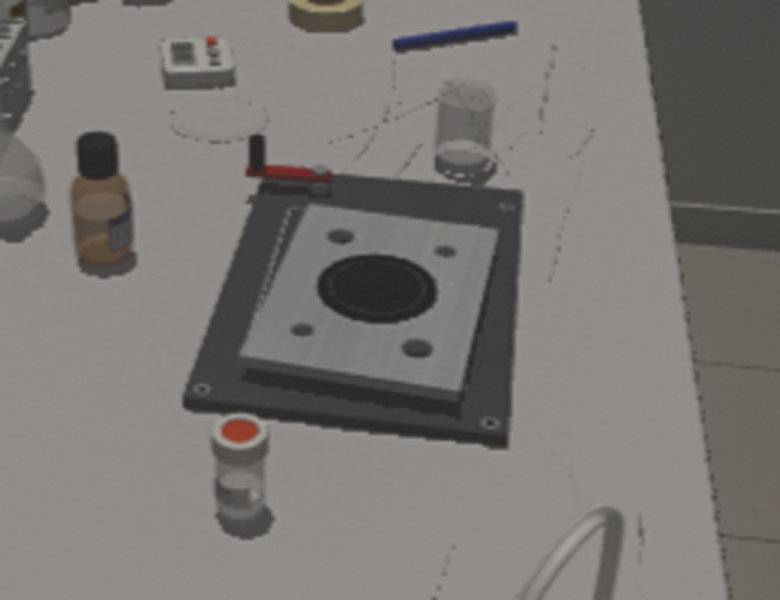

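View pics/top0.png

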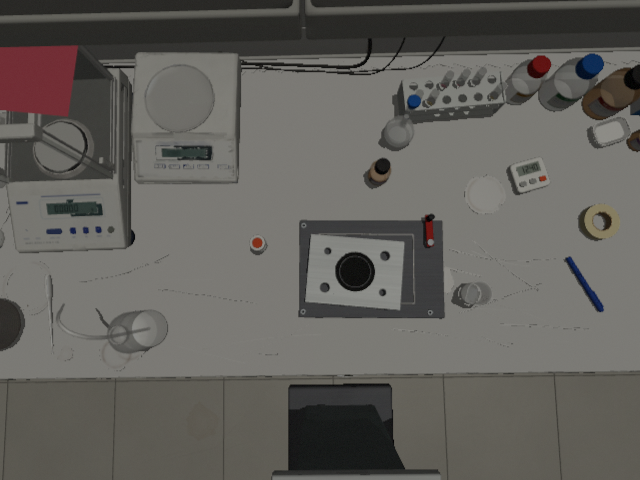

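Top view: the plate sits turned about 4° and off towards +y; the latch is open, pointing along +x, with its knob at (429,216). I'll move over the base for a closer wrist view.

apply_moves --pt "0.015 0.03 0.01" --pt "0.033 0.06 0.02" --pt "0.05 0.095 0.03" --pt "0.067 0.127 0.04" --pt "0.085 0.159 0.05" --pt "0.102 0.191 0.06" --pt "0.119 0.223 0.07" --pt "0.136 0.255 0.08" --pt "0.153 0.287 0.09" --pt "0.17 0.319 0.1" --yaw '[0.06,0.12,0.18,0.24,0.3,0.36,0.42,0.48,0.54,0.6]'

```text
time: 2.03
tool_pos: [395.0, -289.3, 346.0]
orientation: [[0.0, 0.577, 0.817], [-0.001, 0.817, -0.577], [-1.0, -0.0, 0.001]]
ft_force: [1.1, -0.4, -0.2]
grip_width: 1.002
```

apply_moves --pt "0.015 0.03 0" --pt "0.03 0.06 0" --pt "0.045 0.09 0" --pt "0.06 0.12 0" --pt "0.075 0.15 0" --pt "0.09 0.18 0" --pt "0.1 0.21 0" --pt "0.11 0.24 0" --pt "0.12 0.26 0" --pt "0.12 0.26 0" --yaw '[0.06,0.12,0.18,0.24,0.3,0.36,0.42,0.48,0.54,0.6]'

```text
time: 2.87
tool_pos: [516.4, -23.5, 346.5]
orientation: [[0.002, 0.005, 1.0], [0.003, 1.0, -0.005], [-1.0, 0.003, 0.002]]
ft_force: [-0.2, 0.1, 1.1]
grip_width: 1.003
```

```bash
python3 - <<'E'
from h import *
np.set_printoptions(precision=2,suppress=True)
s=manip.read_state();print(s["time"],s["tool_pos"],s["orientation"],s["joints"])
cal=manip.get_calibration("wrist");np.save("calw1.npy",cal,allow_pickle=True)
cv2.imwrite("pics/w1.png",manip.snapshot("wrist"));print(ray("wrist",[320,240],cal),cal["fx"])
E
```

```text
2.8667 [516.36 -23.46 346.5 ] [[ 0.  0.  1.]
 [ 0.  1. -0.]
 [-1.  0.  0.]] [ 0.42  0.25 -0.56  1.74  0.14  1.19 -0.17]
(array([516.98,  58.47, 476.43]), array([ 0.01, -0.33, -0.94])) 387.3020992282044
```

View pics/w1.png

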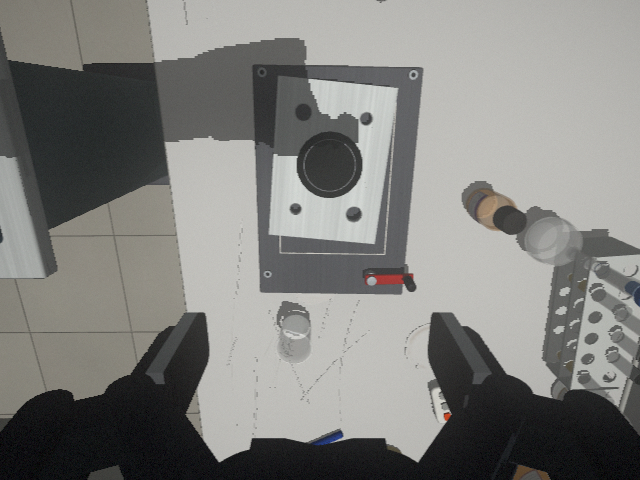

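Wrist view: whole base is visible (corners about (253,66), (423,68), (402,294), (261,292)), the plate is offset towards the top of the image, and the latch is at (390,280). I'll fit poses from the edges.

```bash
cat > fit.py <<'E'
from h import *
from scipy.optimize import minimize
def fit(img,cal,rect,z,x0,polar=0):
    """rect: xmin,xmax,ymin,ymax local; polar -1: dark inside,+1 bright inside"""
    g=cv2.GaussianBlur(cv2.cvtColor(img,cv2.COLOR_BGR2GRAY).astype(np.float32),(0,0),0.8)
    a,b,c,d=rect
    u=np.linspace(0.04,.96,60)
    segs=[(np.c_[a+(b-a)*u,0*u+c],(0,1)),(np.c_[a+(b-a)*u,0*u+d],(0,-1)),(np.c_[0*u+a,c+(d-c)*u],(1,0)),(np.c_[0*u+b,c+(d-c)*u],(-1,0))]
    T=np.array(cal["camera_from_world"])
    def samp(P,p):
        cc,s=np.cos(p[2]),np.sin(p[2])
        W=np.c_[p[0]+cc*P[:,0]-s*P[:,1],p[1]+s*P[:,0]+cc*P[:,1],0*P[:,0]+z]
        q=W@T[:3,:3].T+T[:3,3]
        return cv2.remap(g,(cal["fx"]*q[:,0]/q[:,2]+cal["cx"]).astype(np.float32),(cal["fy"]*q[:,1]/q[:,2]+cal["cy"]).astype(np.float32),cv2.INTER_LINEAR).ravel()
    def cost(p,h):
        t=0
        for P,n in segs:
            n=np.array(n)*h
            df=polar*(samp(P+n,p)-samp(P-n,p))
            t-=np.clip(df,-10,40).mean()
        return t
    p=np.array(x0,float)
    for h in (6,3,1.5):
        r=minimize(cost,p,args=(h,),method="Nelder-Mead",options=dict(initial_simplex=[p,p+[h,0,0],p+[0,h,0],p+[0,0,.02*h/3]]))
        p=r.x
    return p,r.fun
BASE=(-95,95,-150,130);PL=(-65,65,-90,90)
E
python3 - <<'E'
from fit import *
np.set_printoptions(precision=3,suppress=True)
for n,f,cal in [("top","pics/top0.png",manip.get_calibration("top")),("side","pics/side0.png",manip.get_calibration("side")),("wrist","pics/w1.png",np.load("calw1.npy",allow_pickle=True).item())]:
    im=cv2.imread(f)
    b,e=fit(im,cal,BASE,10,[540,-22,0],-1);p,e2=fit(im,cal,PL,28,[533,-5,-.05],1)
    c,s=np.cos(b[2]),np.sin(b[2]);d=p-b
    print(n,b,e,p,e2,"rel",[c*d[0]+s*d[1],-s*d[0]+c*d[1],d[2]])
    for pose,r,z,col in((b,BASE,10,(0,255,0)),(p,PL,28,(0,0,255))):
        C=np.array([[np.cos(pose[2]),-np.sin(pose[2])],[np.sin(pose[2]),np.cos(pose[2])]])
        pts=[proj(n,[*(pose[:2]+C@[x,y]),z],cal) for x,y in((r[0],r[2]),(r[1],r[2]),(r[1],r[3]),(r[0],r[3]))]
        cv2.polylines(im,[np.round(np.array(pts)*8).astype(int)],True,col,1,cv2.LINE_AA,3)
    cv2.imwrite(f"pics/fit_{n}.png",im)
manip.snapshot("wrist")
for q,z in [("latch_hinge",20),("latch_knob",38),("brass_pin_left",20),("brass_pin_right",20),("vial",0),("beaker",0),("bottle",0)]:
    for r in manip.spot_point(q,"wrist")[:1]: print(q,r["p"],np.array(r["xy"]),at("wrist",r["xy"],z))
E
```

```text
top [538.739 -27.51   -0.02 ] -139.71139526367188 [532.405  -5.045  -0.099] -155.28482055664062 rel [np.float64(-6.777540721103703), np.float64(22.33536382514499), np.float64(-0.07905053982249671)]
side [538.135 -17.676  -0.021] -113.77986145019531 [531.528  -5.683  -0.103] -108.09918212890625 rel [np.float64(-6.861656448456667), np.float64(11.849476966117093), np.float64(-0.08199362038063895)]
wrist [537.024 -29.837  -0.025] -153.69041442871094 [530.468  -6.319  -0.101] -153.25965881347656 rel [np.float64(-7.14101826511241), np.float64(23.346540832023386), np.float64(-0.07639412338414846)]
latch_hinge 0.62 [370.9 276.6] [ 581.961 -158.63    20.   ]
latch_knob 0.96 [405.2 277.8] [ 621.612 -153.504   38.   ]
brass_pin_right 0.91 [303.6 226.5] [496.855 -90.625  20.   ]
beaker 0.55 [295.3 321.5] [ 480.459 -236.015    0.   ]
bottle 0.75 [479.  200.4] [717.945 -65.696   0.   ]
```

View pics/fit_wrist.png

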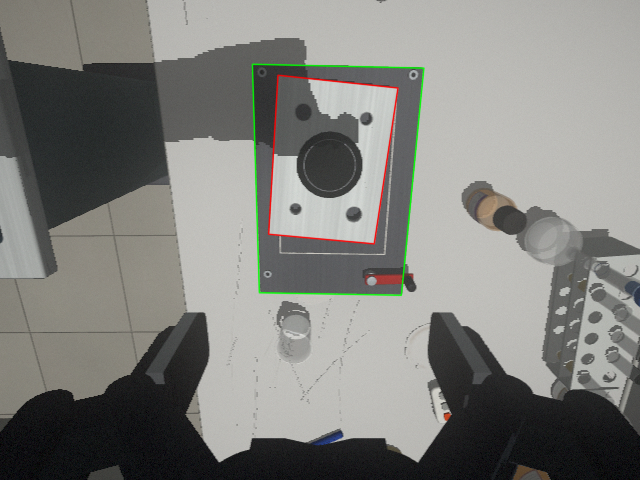

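Both fits agree: base ≈ (538, −28.5, yaw −0.022), and the plate relative to it ≈ (−7, +22.8, −0.077 rad). The plan is two-finger pushes with the jaws open. First I push +x from the near edge, which sets x and yaw, then −y from the left edge.

apply_moves --pt "-0.01 0.002 -0.02" --pt "-0.02 0.004 -0.04" --pt "-0.03 0.006 -0.06" --pt "-0.04 0.008 -0.08" --pt "-0.05 0.01 -0.1" --pt "-0.06 0.012 -0.12" --pt "-0.07 0.014 -0.14" --pt "-0.073 0.016 -0.16" --pt "-0.073 0.019 -0.18" --pt "-0.073 0.019 -0.2" --yaw '[0.11,0.22,0.33,0.44,0.55,0.66,0.77,0.88,0.99,1.1]'

```text
time: 4.15
tool_pos: [441.9, -11.0, 145.5]
orientation: [[0.002, -0.886, 0.465], [0.0, 0.465, 0.886], [-1.0, -0.001, 0.001]]
ft_force: [-0.4, -1.1, 0.6]
grip_width: 1.002
```

apply_moves --pt "0 0 -0.02" --pt "0 0 -0.04" --pt "0 0 -0.06" --pt "0 0 -0.08" --pt "0 0 -0.09" --pt "0 0 -0.095" --pt "0 0 -0.095" --yaw '[0.1,0.2,0.3,0.4,0.454,0.454,0.454]'

```text
time: 4.73
tool_pos: [441.4, -11.2, 49.8]
orientation: [[-0.0, -0.999, 0.032], [0.001, 0.032, 0.999], [-1.0, 0.0, 0.001]]
ft_force: [0.7, -0.0, 0.1]
grip_width: 1.001
```

```bash
python3 - <<'E'
from h import *
np.set_printoptions(precision=3,suppress=True)
s=manip.read_state();print(s["time"],s["tool_pos"],s["orientation"],s["joints"],s["ft_force"])
cv2.imwrite("pics/s2.png",cv2.resize(manip.snapshot("side")[120:340,220:480],None,fx=3,fy=2.7,interpolation=cv2.INTER_CUBIC))
E
```

```text
4.7333 [441.398 -11.215  49.781] [[-0.    -0.999  0.032]
 [ 0.001  0.032  0.999]
 [-1.     0.     0.001]] [ 0.436  0.631 -0.623  2.158  0.701  0.561  0.829] [ 0.704 -0.017  0.103]
```

View pics/s2.png

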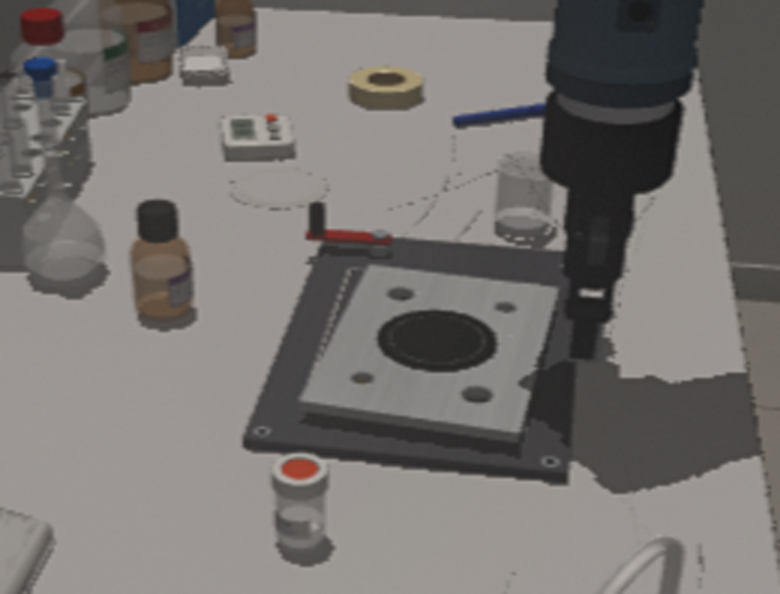

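The fingers hang next to the near edge, tip at about pixel (415,252). I'll work out the tip height from this.

```bash
python3 - <<'E'
from h import *
for z in (30,36,40,44,48,52):print(z,proj("side",[441,-11+42,z]),proj("side",[441,-11+57,z]))
E
```

```text
30 [413.73057411 260.67631706] [413.65417467 265.58596495]
36 [414.08532235 257.95494572] [414.01380546 262.84459884]
40 [414.32339422 256.12863087] [414.25517742 261.00468712]
44 [414.56273628 254.29257206] [414.49785613 259.15481447]
48 [414.80335872 252.44669109] [414.74185222 257.29489977]
52 [415.04527185 250.59090893] [414.98717644 255.42486104]
```

apply_moves --pt "0 0.003 -0.01" --pt "0 0.006 -0.018" --pt "0 0.006 -0.023" --pt "0 0.006 -0.023" --yaw '[0.01,0.01,0.01,0.01]'

```text
time: 5.12
tool_pos: [441.4, -4.8, 26.7]
orientation: [[-0.0, -1.0, 0.021], [0.001, 0.021, 1.0], [-1.0, 0.0, 0.001]]
ft_force: [-0.9, 0.4, 0.8]
grip_width: 0.999
```

apply_moves --pt "0 0 -0.003" --pt "0 0 -0.006" --pt "0 0 -0.009" --pt "0 0 -0.01" --pt "0 0 -0.01" --yaw '[0,0,0,0,0]'

```text
time: 5.53
tool_pos: [441.2, -4.9, 16.5]
orientation: [[-0.001, -1.0, 0.021], [0.001, 0.021, 1.0], [-1.0, 0.001, 0.001]]
ft_force: [-0.3, -0.4, -0.3]
grip_width: 1.001
```

apply_moves --pt "0.002 0 0" --pt "0.004 0 0" --pt "0.006 0 0" --pt "0.008 0 0" --pt "0.01 0 0" --pt "0.012 0 0" --pt "0.014 0 0" --pt "0.014 0 0" --yaw '[0,0,0,0,0,0,0,0]'

```text
time: 6.2
tool_pos: [454.6, -5.6, 16.3]
orientation: [[-0.002, -1.0, 0.022], [-0.0, 0.022, 1.0], [-1.0, 0.002, -0.0]]
ft_force: [-2.8, -1.4, 0.1]
grip_width: 1.001
```

```bash
cat > look.py <<'E'
from fit import *
import sys
np.set_printoptions(precision=3,suppress=True)
tag=sys.argv[1]; zt=float(sys.argv[2]) if len(sys.argv)>2 else 28
rel0=[float(v) for v in sys.argv[3].split(",")] if len(sys.argv)>3 else [-6,22,-.08]
B=dict(top=[538.74,-27.51,-.022],side=[538.1,-28.5,-.022],wrist=[538,-28.5,-.022])
for n in sys.argv[4].split(",") if len(sys.argv)>4 else ("top","side"):
    cal=manip.get_calibration(n);im=manip.snapshot(n);cv2.imwrite(f"pics/{n}_{tag}.png",im)
    b=np.array(B[n]);c,s=np.cos(b[2]),np.sin(b[2])
    p,e=fit(im,cal,PL,zt,[b[0]+rel0[0],b[1]+rel0[1],b[2]+rel0[2]],1)
    d=p-b;print(n,p,e,"rel",np.array([c*d[0]+s*d[1],-s*d[0]+c*d[1],d[2]]))
    cv2.imwrite(f"pics/{n}_{tag}c.png",cv2.resize(im[150:350,240:500],None,fx=3,fy=3,interpolation=cv2.INTER_CUBIC))
s=manip.read_state();print(s["time"],s["tool_pos"],s["ft_force"])
E
python3 look.py a
```

```text
top [534.431  -3.138  -0.049] -117.2508316040039 rel [-4.845 24.272 -0.027]
side [536.912  -3.836  -0.02 ] -87.65401458740234 rel [-1.731 24.632  0.002]
6.3 [454.757  -5.44   16.299] [-2.419 -1.723 -0.064]
```

View pics/side_ac.png

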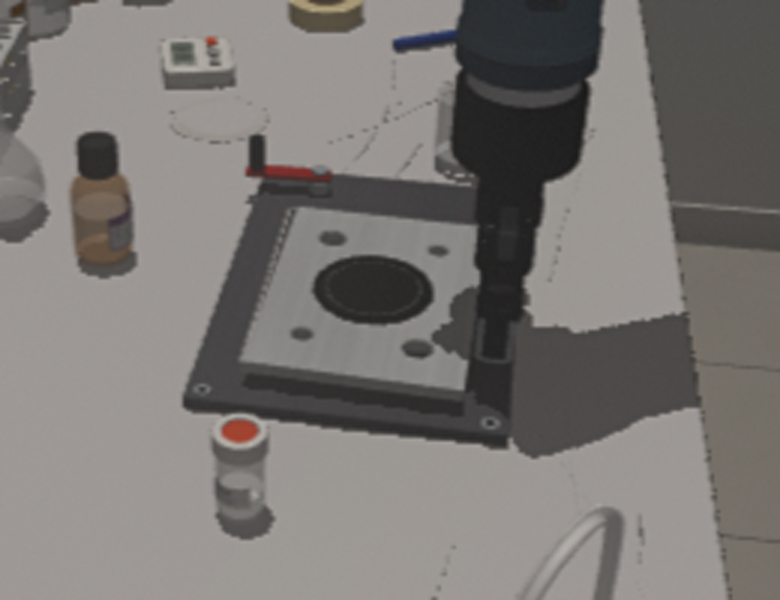

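View pics/top_ac.png

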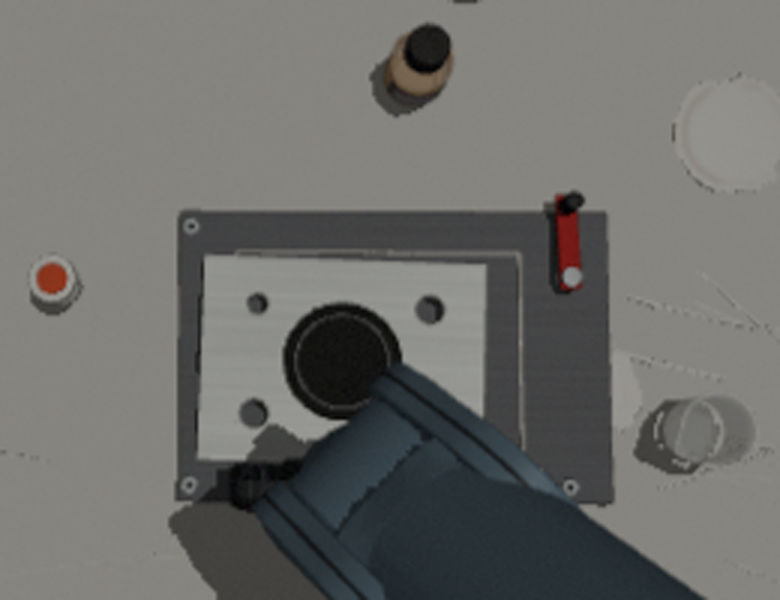

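The plate is turning square as intended (top fit: yaw −0.027, x −4.8). I'll push on.

apply_moves --pt "0.002 0 0" --pt "0.004 0 0" --pt "0.006 0 0" --pt "0.007 0 0" --pt "0.007 0 0" --yaw '[0,0,0,0,0]'

```text
time: 6.72
tool_pos: [461.4, -5.4, 16.2]
orientation: [[-0.002, -1.0, 0.022], [-0.0, 0.022, 1.0], [-1.0, 0.002, -0.0]]
ft_force: [-2.5, -2.0, 0.5]
grip_width: 1.0
```

```bash
python3 look.py b 28 -1,23,0
```

```text
top [540.526  -0.999  -0.018] -118.10918426513672 rel [ 1.202 26.543  0.004]
side [539.595  -2.153  -0.018] -91.54985809326172 rel [ 0.915 26.374  0.004]
6.8167 [461.447  -5.452  16.209] [-5.035 -0.448  1.233]
```

View pics/top_bc.png

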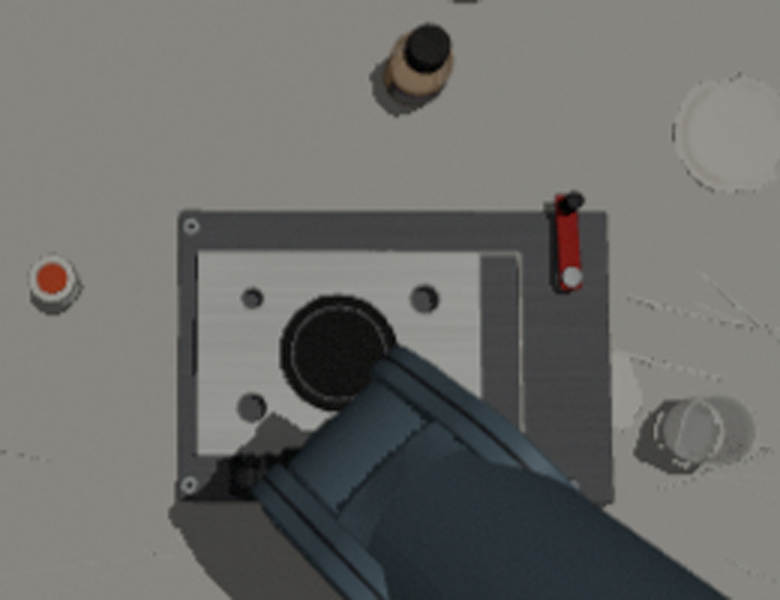

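Plate is now square to the base, x ≈ +1 and y ≈ +26.5. I'll back off, lift and go round to the left edge with the jaws turned.

apply_moves --pt "-0.008 0 0" --pt "-0.02 0 0" --pt "-0.022 0 0.03" --pt "-0.022 0 0.07" --pt "-0.02 0.005 0.095" --pt "-0.01 0.02 0.1" --pt "0.0 0.035 0.1" --pt "0.02 0.055 0.1" --pt "0.04 0.08 0.1" --pt "0.06 0.1 0.1" --yaw '[0,0,0,0,-0.1,-0.22,-0.34,-0.46,-0.58,-0.7]'

```text
time: 7.65
tool_pos: [523.1, 96.9, 116.9]
orientation: [[0.002, -0.747, 0.664], [0.003, 0.664, 0.747], [-1.0, 0.001, 0.003]]
ft_force: [0.7, 0.3, -0.3]
grip_width: 1.001
```

apply_moves --pt "0.01 0.01 0" --pt "0.015 0.015 0" --pt "0.02 0.018 0" --pt "0.02 0.018 0" --pt "0.02 0.018 0" --pt "0.02 0.018 0" --pt "0.02 0.018 0" --pt "0.02 0.018 0" --pt "0.02 0.018 0" --pt "0.02 0.018 0" --yaw '[-0.12,-0.24,-0.36,-0.48,-0.6,-0.72,-0.84,-0.87,-0.87,-0.87]'

```text
time: 8.48
tool_pos: [543.5, 115.6, 117.2]
orientation: [[0.005, 0.023, 1.0], [0.001, 1.0, -0.023], [-1.0, 0.001, 0.005]]
ft_force: [-0.6, 0.1, 0.2]
grip_width: 1.001
```

```bash
python3 look.py c 28 1,26,0; python3 -c "
from h import *;cv2.imwrite('pics/w_c.png',manip.snapshot('wrist'));print(manip.read_state()['orientation'])"
```

```text
top [540.233  -1.982  -0.027] -93.80030822753906 rel [ 0.931 25.554 -0.005]
side [539.307  -1.992  -0.025] -109.22876739501953 rel [ 0.623 26.528 -0.003]
8.5833 [543.286 115.254 117.047] [-0.38   0.822 -0.593]
[[ 0.00404387  0.02449701  0.99969172]
 [ 0.00100086  0.9996993  -0.02450125]
 [-0.99999132  0.00109963  0.00401814]]
```

View pics/top_cc.png

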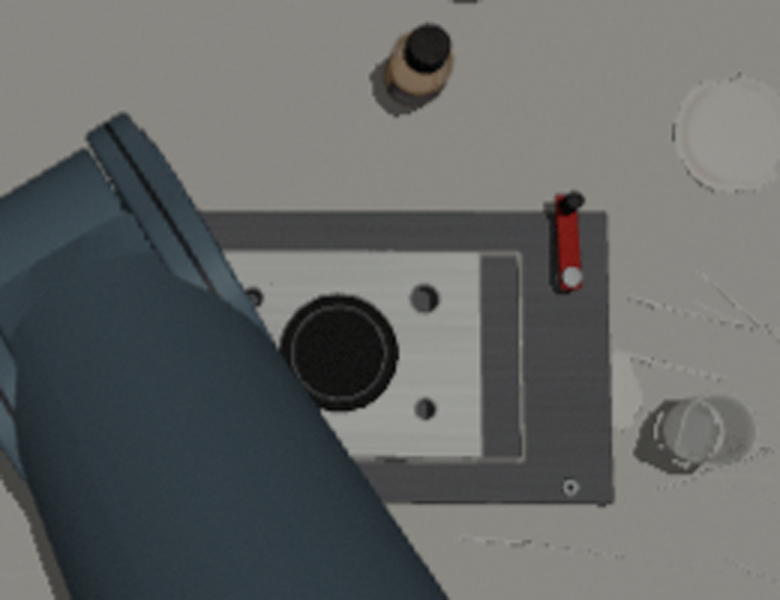

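View pics/w_c.png

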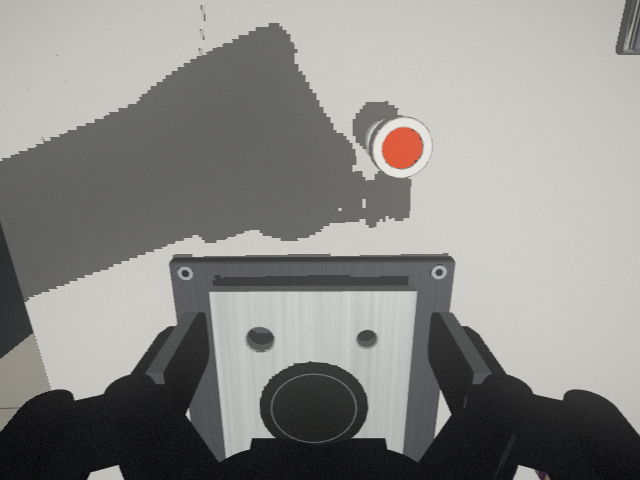

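Path is clear, with the vial well behind the fingers. I'll descend beside the left edge and push in −y.

apply_moves --pt "0 0 -0.025" --pt "0 0 -0.05" --pt "-0.001 0 -0.075" --pt "-0.001 0 -0.09" --pt "-0.001 0 -0.096" --pt "-0.001 0 -0.1" --pt "-0.001 0 -0.1" --pt "-0.001 0 -0.1" --yaw '[0,0,0,0,0,0,0,0]'

```text
time: 9.3
tool_pos: [543.0, 115.3, 17.8]
orientation: [[0.005, 0.024, 1.0], [0.001, 1.0, -0.024], [-1.0, 0.002, 0.005]]
ft_force: [-0.7, 0.4, 0.5]
grip_width: 1.001
```

apply_moves --pt "0 -0.003 0" --pt "0 -0.006 0" --pt "0 -0.009 0" --pt "0 -0.012 0" --pt "0 -0.015 0" --pt "0 -0.018 0" --pt "0 -0.021 0" --pt "0 -0.024 0" --pt "0 -0.026 0" --pt "0 -0.026 0" --yaw '[0.0,0.0,0,0,0,0,0,0,0,0]'

```text
time: 10.13
tool_pos: [543.2, 89.1, 17.9]
orientation: [[0.006, 0.024, 1.0], [0.001, 1.0, -0.024], [-1.0, 0.002, 0.006]]
ft_force: [0.5, 2.0, 1.2]
grip_width: 1.002
```

```bash
python3 look.py d 28 1,18,0; python3 look.py d 28 1,18,0 wrist
```

```text
top [540.158 -11.995  -0.026] -78.73661041259766 rel [ 1.076 15.542 -0.004]
side [551.621 -13.782   0.03 ] -28.074867248535156 rel [13.194 15.012  0.052]
10.2333 [543.175  89.046  17.88 ] [0.641 1.38  1.372]
wrist [539.263  -7.612  -0.014] -28.67915153503418 rel [ 0.803 20.91   0.008]
10.2833 [543.142  89.074  17.857] [0.294 2.828 2.287]
```

View pics/side_dc.png

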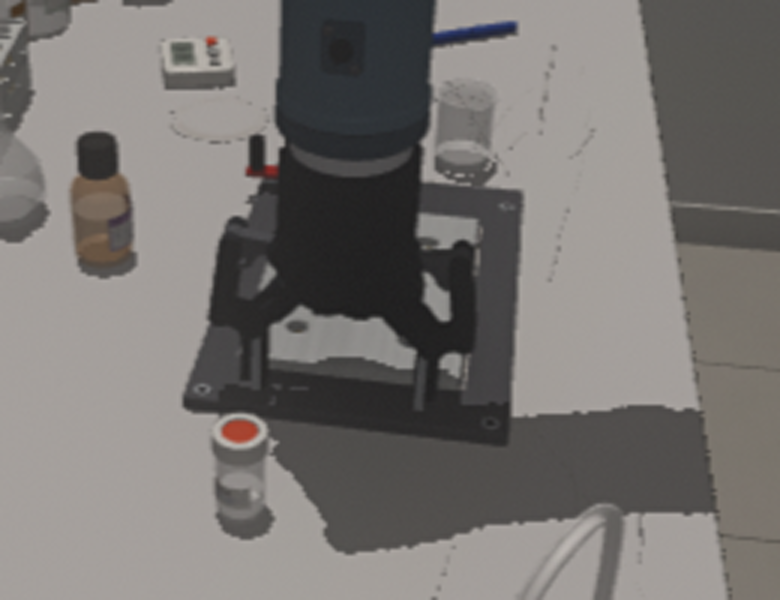

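View pics/top_dc.png

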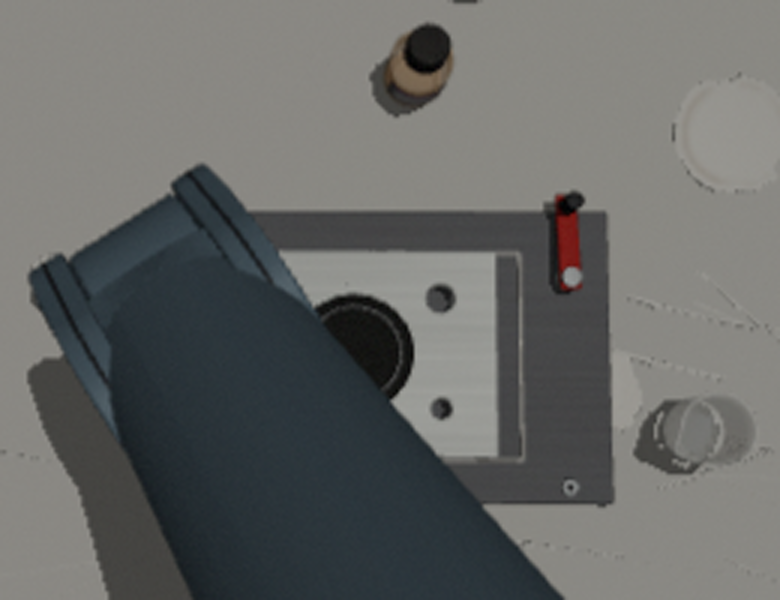

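Moving squarely: y ≈ 15.5 with the fingers at 89, so the contact offset is 11 mm as expected. I'll push most of the remainder.

apply_moves --pt "0 -0.003 0" --pt "0 -0.006 0" --pt "0 -0.009 0" --pt "0 -0.011 0" --pt "0 -0.012 0" --pt "0 -0.012 0" --yaw '[0,0,0,0,0,0]'

```text
time: 10.78
tool_pos: [542.8, 75.0, 17.5]
orientation: [[0.005, 0.026, 1.0], [-0.001, 1.0, -0.026], [-1.0, -0.001, 0.005]]
ft_force: [1.2, -0.1, 0.8]
grip_width: 0.998
```

```bash
python3 look.py e 28 1,4,0 top;  python3 -c "
from h import *;cv2.imwrite('pics/w_e.png',manip.snapshot('wrist'))"
```

```text
top [539.584 -27.615  -0.026] -72.92386627197266 rel [ 0.846 -0.086 -0.004]
10.8333 [542.865  75.538  17.603] [0.042 0.219 0.295]
```

View pics/top_ec.png

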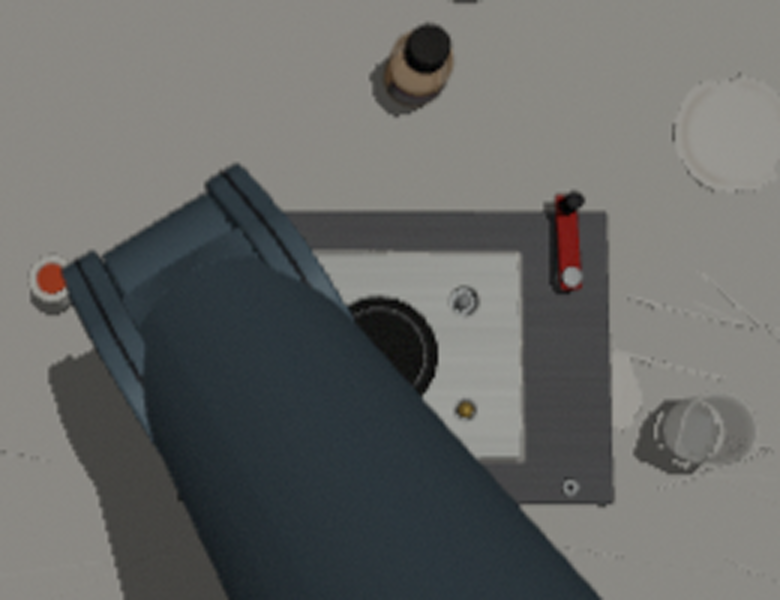

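View pics/w_e.png

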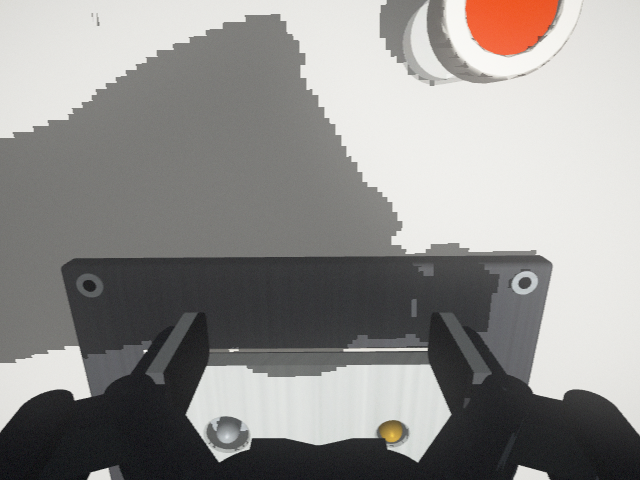

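The pins now show in the holes: brass at (391,432) wrist and (466,409) top crop. The plate dropped to y ≈ 0. I'll back off, lift, and check it's flat before the latch.

apply_moves --pt "0 0.006 0" --pt "0 0.014 0.005" --pt "0 0.014 0.03" --pt "0 0.014 0.065" --pt "0 0.014 0.1" --pt "0 0.014 0.13" --yaw '[0,0,0,0,0,0]'

```text
time: 11.38
tool_pos: [543.0, 91.5, 150.1]
orientation: [[0.006, 0.024, 1.0], [0.001, 1.0, -0.024], [-1.0, 0.001, 0.006]]
ft_force: [1.3, -0.3, 0.3]
grip_width: 1.002
```

apply_moves --pt "0.015 -0.035 0" --pt "0.03 -0.07 0" --pt "0.045 -0.105 0" --pt "0.06 -0.14 0" --pt "0.075 -0.175 0" --pt "0.087 -0.21 0" --pt "0.087 -0.245 0" --pt "0.087 -0.28 0" --pt "0.087 -0.285 0" --pt "0.087 -0.285 0" --yaw '[0,0,0,0,0,0,0,0,0,0]' --claw -1

```text
time: 12.22
tool_pos: [629.5, -197.0, 150.1]
orientation: [[0.006, 0.029, 1.0], [-0.001, 1.0, -0.029], [-1.0, -0.001, 0.006]]
ft_force: [-0.5, 0.3, 0.5]
grip_width: 0.005
```

```bash
for z in 18 22 28; do python3 look.py f$z $z 0,0,0 top,side,wrist; done; python3 - <<'E'
from h import *
np.set_printoptions(precision=1,suppress=True)
print(manip.read_state()["orientation"],manip.read_state()["grip_width"])
for c in ("top","side","wrist"):
  for q,z in [("latch_hinge",20),("latch_knob",38)]:
    for r in manip.spot_point(q,c)[:2]: print(c,q,r["p"],np.array(r["xy"]),at(c,r["xy"],z))
E
```

```text
top [539.171 -28.799  -0.018] -101.65692901611328 rel [ 0.459 -1.279  0.004]
side [538.708 -28.406  -0.025] -77.56092071533203 rel [ 0.606  0.108 -0.003]
wrist [536.401 -28.347  -0.017] -58.341026306152344 rel [-1.602  0.118  0.005]
12.3667 [ 630.42  -190.642  150.317] [0.142 0.806 0.135]
top [539.042 -28.431  -0.019] -104.9609146118164 rel [ 0.323 -0.914  0.003]
side [538.304 -23.018  -0.021] -78.957763671875 rel [0.083 5.485 0.001]
wrist [542.052 -28.154  -0.024] -42.754432678222656 rel [ 4.044  0.435 -0.002]
12.5167 [ 630.382 -191.134  150.326] [-0.154 -0.586  1.199]
top [538.902 -27.675  -0.02 ] -108.37291717529297 rel [ 0.165 -0.161  0.002]
side [536.963 -14.98   -0.021] -78.37309265136719 rel [-1.434 13.492  0.001]
wrist [542.432 -32.661  -0.022] -67.0611572265625 rel [ 4.523 -4.062  0.   ]
12.6667 [ 630.118 -192.574  150.22 ] [ 0.736  0.139 -0.17 ]
[[ 0.  0.  1.]
 [ 0.  1. -0.]
 [-1.  0.  0.]] -0.002803360587165393
top latch_hinge 0.7 [424.7 242.5] [ 585.8 -142.2   20. ]
top latch_knob 0.48 [429.3 215.5] [ 635.5 -149.1   38. ]
side latch_knob 0.76 [326.4 201.6] [ 628.2 -146.1   38. ]
wrist latch_knob 0.64 [312.5 177. ] [ 628.8 -154.2   38. ]
```

View pics/wrist_f18.png

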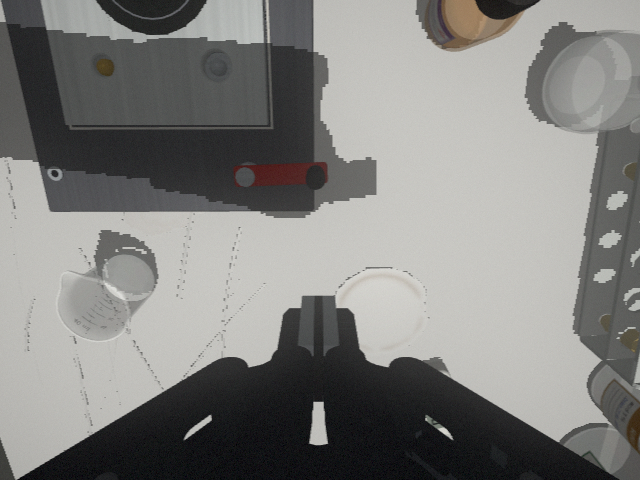

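View pics/side_f18c.png

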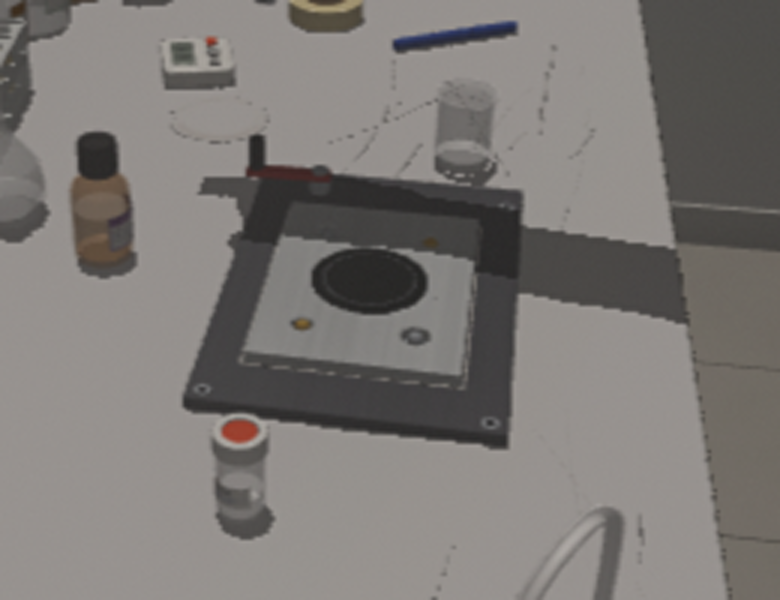

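View pics/top_f18c.png

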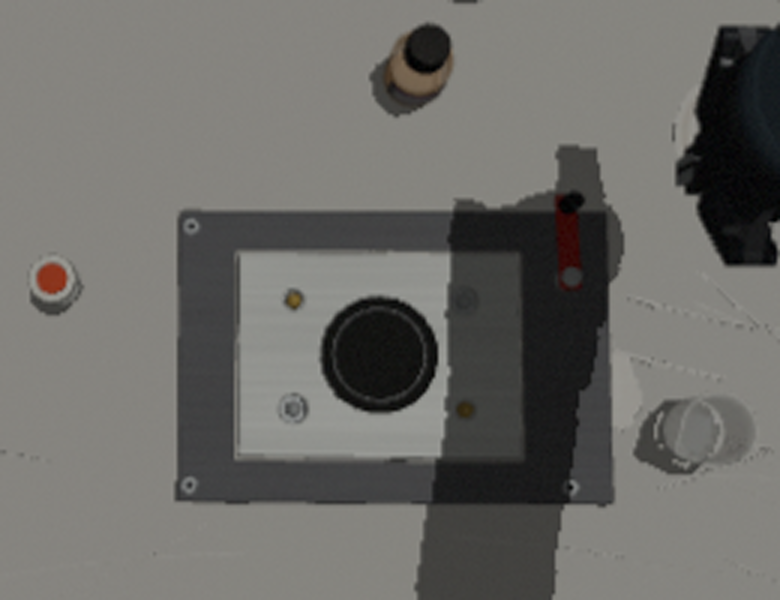

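The plate is seated. It's framed all round by the white line, pins stand in all four holes, and the side fit at 18 mm gives (0.6, 0.1). Knob is at about (630,−152). Next I descend with shut fingers behind it and compute the arc.

apply_moves --pt "0 0 -0.03" --pt "0 0 -0.06" --pt "0 0 -0.085" --pt "0 0 -0.1" --pt "0 0 -0.104" --pt "0 0 -0.104" --yaw '[0,0,0,0,0,0]'

```text
time: 13.47
tool_pos: [629.5, -193.4, 45.3]
orientation: [[0.004, 0.024, 1.0], [0.001, 1.0, -0.024], [-1.0, 0.001, 0.004]]
ft_force: [-0.1, 0.3, 0.6]
grip_width: -0.001
```

```bash
python3 - <<'E'
from h import *
np.set_printoptions(precision=4,suppress=True)
s=manip.read_state();print(s["time"],s["tool_pos"],s["orientation"],s["joints"])
cv2.imwrite("pics/s_g.png",cv2.resize(manip.snapshot("side")[150:350,240:500],None,fx=3,fy=3));cv2.imwrite("pics/w_g.png",manip.snapshot("wrist"))
H=np.array([585.3,-151.6])
for a in np.r_[np.arange(1.6,0.0,-.1),0.022,-.02]:
    k=H+46*np.array([np.sin(a),np.cos(a)]);p=k+17*np.array([np.cos(a),-np.sin(a)])
    print(round(a,2),(p-s["tool_pos"][:2])/1000,p)
E
```

```text
13.4667 [ 629.4847 -193.4112   45.3106] [[ 0.0044  0.0239  0.9997]
 [ 0.0011  0.9997 -0.0239]
 [-1.      0.0013  0.0044]] [ 0.4235  0.816  -0.2855  1.6086  0.3005  0.7563 -0.0197]
1.6 [0.0013 0.0235] [ 630.784  -169.9359]
1.5 [0.0029 0.0281] [ 632.3873 -165.3035]
1.4 [0.004  0.0329] [ 633.5201 -160.5342]
1.3 [0.0047 0.0377] [ 634.1712 -155.6755]
1.2 [0.0048 0.0426] [ 634.3339 -150.7762]
1.1 [0.0045 0.0475] [ 634.0067 -145.8851]
1.0 [0.0037 0.0524] [ 633.1928 -141.0511]
0.9 [0.0024 0.0571] [ 631.9004 -136.3225]
0.8 [0.0007 0.0617] [ 630.1424 -131.7465]
0.7 [-0.0015  0.066 ] [ 627.9363 -127.369 ]
0.6 [-0.0042  0.0702] [ 625.3043 -123.2335]
0.5 [-0.0072  0.074 ] [ 622.2725 -119.3814]
0.4 [-0.0106  0.0776] [ 618.8713 -115.8513]
0.3 [-0.0144  0.0807] [ 615.1346 -112.6784]
0.2 [-0.0184  0.0835] [ 611.0999 -109.8943]
0.1 [-0.0227  0.0859] [ 606.8074 -107.527 ]
0.02 [-0.0262  0.0874] [ 603.3078 -105.9851]
-0.02 [-0.0281  0.0881] [ 601.3767 -105.2692]
```

View pics/w_g.png

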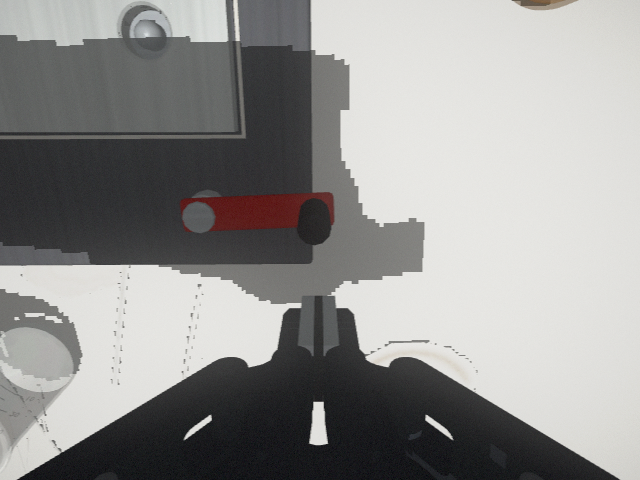

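View pics/s_g.png

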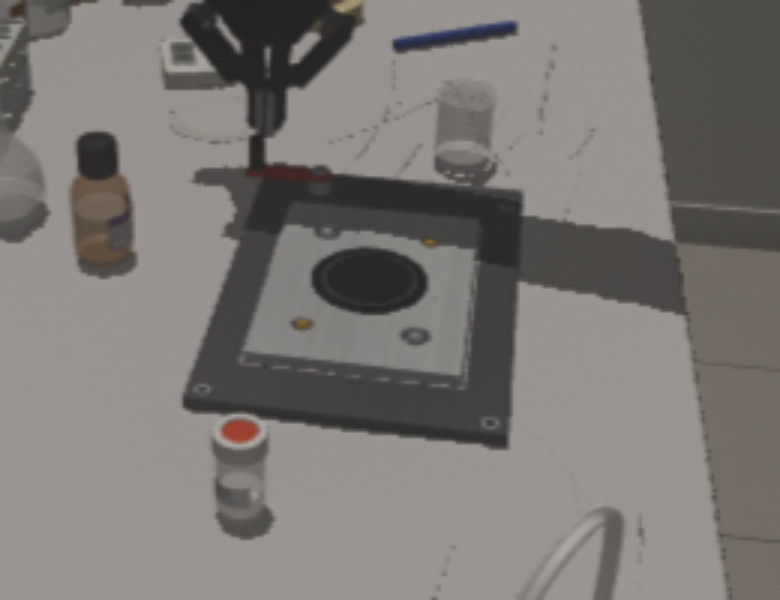

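The shut fingers line up directly behind the knob (wrist (318,300) vs (314,222)), with the tips within the knob's height. Pushing round the arc.

apply_moves --pt "0.0005 0.01 0" --pt "0.001 0.018 0" --pt "0.0015 0.0235 0" --pt "0.003 0.028 0" --pt "0.004 0.033 0" --pt "0.0045 0.0375 0" --pt "0.005 0.0425 0" --pt "0.0045 0.0475 0" --pt "0.0035 0.0525 0" --pt "0.0035 0.0525 0" --yaw '[0,0,0,0.1,0.2,0.3,0.4,0.5,0.6,0.6]'

```text
time: 14.4
tool_pos: [635.3, -139.5, 48.3]
orientation: [[0.008, -0.549, 0.836], [0.006, 0.836, 0.549], [-1.0, 0.0, 0.01]]
ft_force: [-0.5, 0.2, -0.0]
grip_width: -0.001
```

```bash
python3 - <<'E'
from h import *
np.set_printoptions(precision=4,suppress=True)
s=manip.read_state();print(s["time"],s["tool_pos"],s["ft_force"])
cv2.imwrite("pics/w_h.png",manip.snapshot("wrist"))
H=np.array([585.3,-151.6])
for a in np.r_[np.arange(1.0,0.0,-.1),0.022,-.02]:
    k=H+46*np.array([np.sin(a),np.cos(a)]);p=k+17*np.array([np.cos(a),-np.sin(a)])
    print(round(a,2),(p-s["tool_pos"][:2])/1000)
E
```

```text
14.4 [ 635.2902 -139.4688   48.3253] [-0.4567  0.1877 -0.0009]
1.0 [-0.0021 -0.0016]
0.9 [-0.0034  0.0031]
0.8 [-0.0051  0.0077]
0.7 [-0.0074  0.0121]
0.6 [-0.01    0.0162]
0.5 [-0.013   0.0201]
0.4 [-0.0164  0.0236]
0.3 [-0.0202  0.0268]
0.2 [-0.0242  0.0296]
0.1 [-0.0285  0.0319]
0.02 [-0.032   0.0335]
-0.02 [-0.0339  0.0342]
```

View pics/w_h.png

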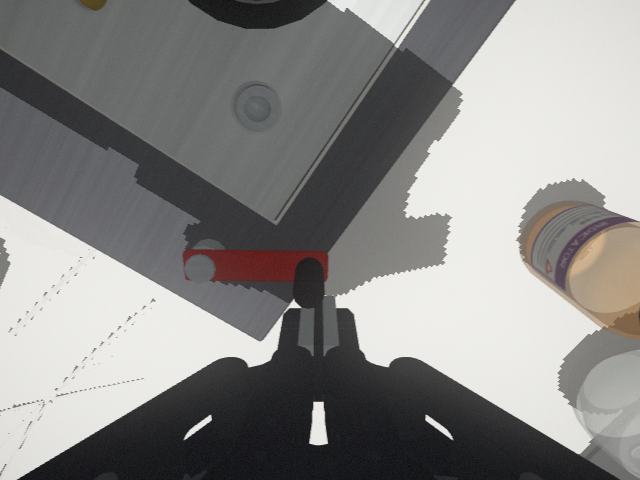

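The arm follows and the fingers sit behind the knob. Continuing.

apply_moves --pt "-0.0035 0.003 -0.001" --pt "-0.005 0.0075 -0.002" --pt "-0.0075 0.012 -0.002" --pt "-0.01 0.016 -0.002" --pt "-0.013 0.02 -0.002" --pt "-0.0165 0.0235 -0.002" --pt "-0.02 0.027 -0.002" --pt "-0.024 0.0295 -0.002" --pt "-0.0275 0.0315 -0.002" --pt "-0.0275 0.0315 -0.002" --yaw '[0.1,0.2,0.3,0.4,0.5,0.6,0.7,0.8,0.88,0.9]'

```text
time: 15.28
tool_pos: [607.4, -107.8, 46.4]
orientation: [[0.0, -0.996, 0.094], [0.01, 0.094, 0.996], [-1.0, 0.0, 0.01]]
ft_force: [-0.4, 0.4, 0.8]
grip_width: -0.002
```

```bash
python3 - <<'E'
from h import *
s=manip.read_state();print(s["time"],s["tool_pos"],s["ft_force"])
for c in("wrist","side","top"): 
    im=manip.snapshot(c);cv2.imwrite(f"pics/{c}_i.png",im if c=="wrist" else cv2.resize(im[150:350,240:500],None,fx=3,fy=3))
E
```

```text
15.2833 [ 607.40275491 -107.75735669   46.40603946] [-0.41142777  0.39416341  0.80242698]
```

View pics/wrist_i.png

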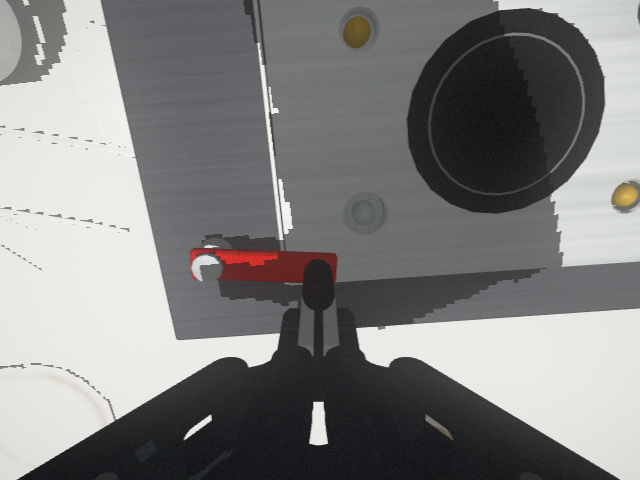

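View pics/side_i.png

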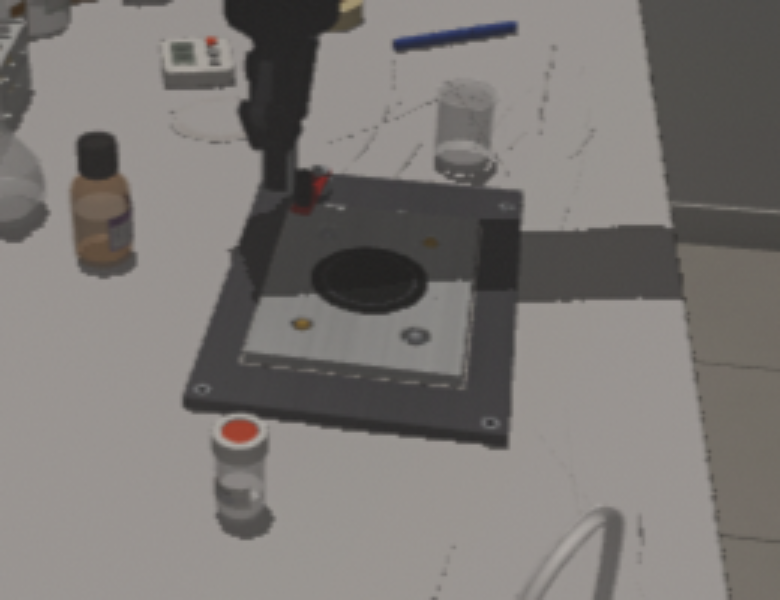

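The arm is nearly closed, already over the plate corner and about 4 mm short. I'll push gently to the stop, watching the force.

apply_moves --pt "-0.0015 0.0005 0" --pt "-0.003 0.001 0" --pt "-0.004 0.001 0" --pt "-0.005 0.001 0" --pt "-0.005 0.001 0" --yaw '[0.03,0.06,0.07,0.07,0.07]'

```text
time: 15.85
tool_pos: [602.5, -107.7, 46.2]
orientation: [[-0.001, -1.0, 0.029], [0.009, 0.029, 1.0], [-1.0, 0.001, 0.009]]
ft_force: [0.5, -0.4, -0.4]
grip_width: 0.001
```

apply_moves --pt "-0.0007 0 0" --pt "-0.0014 0 0" --pt "-0.002 0 0" --pt "-0.002 0 0" --yaw '[0,0,0,0]'

```text
time: 16.18
tool_pos: [600.5, -107.6, 46.2]
orientation: [[-0.0, -1.0, 0.029], [0.009, 0.029, 1.0], [-1.0, 0.001, 0.009]]
ft_force: [1.0, 1.0, 0.4]
grip_width: 0.002
```

```bash
python3 - <<'E'
from h import *
s=manip.read_state();print(s["time"],s["tool_pos"],s["ft_force"])
im=manip.snapshot("wrist");cv2.imwrite(f"pics/w_j.png",im)
E
```

```text
16.1833 [ 600.49503853 -107.63625019   46.24877965] [0.98703644 0.97507151 0.4118789 ]
```

View pics/w_j.png

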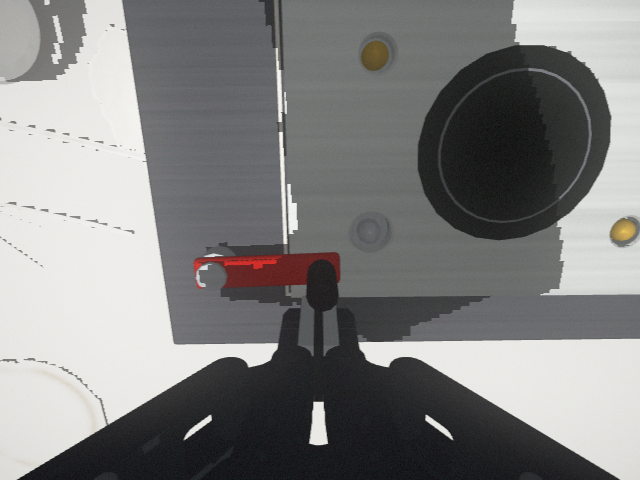

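apply_moves --pt "-0.0007 0 0" --pt "-0.0014 0 0" --pt "-0.002 0 0" --pt "-0.002 0 0" --yaw '[0,0,0,0]'

```text
time: 16.57
tool_pos: [600.3, -107.6, 46.5]
orientation: [[0.004, -1.0, 0.03], [0.01, 0.03, 1.0], [-1.0, -0.003, 0.01]]
ft_force: [6.3, 0.9, -4.0]
grip_width: 0.001
```

The stop is reached: motion stalled at x = 600.3 with 6 N. I'll back off and lift clear.

apply_moves --pt "0.004 0 0" --pt "0.012 0 0" --pt "0.015 0 0.02" --pt "0.015 0 0.055" --pt "0.015 -0.02 0.09" --pt "0.015 -0.05 0.12" --pt "0.0 -0.085 0.15" --pt "-0.02 -0.12 0.18" --pt "-0.04 -0.155 0.2" --pt "-0.06 -0.19 0.21" --yaw '[0,0,0,0,0,0,0,0,0,0]'

```text
time: 17.4
tool_pos: [549.1, -283.1, 253.1]
orientation: [[0.005, -1.0, 0.028], [0.009, 0.028, 1.0], [-1.0, -0.005, 0.009]]
ft_force: [1.5, 0.6, -0.4]
grip_width: -0.004
```

apply_moves --pt "-0.01 -0.035 0" --pt "-0.02 -0.07 0" --pt "-0.03 -0.1 0" --pt "-0.04 -0.13 0" --pt "-0.04 -0.13 0" --yaw '[0,0,0,0,0]'

```text
time: 17.82
tool_pos: [504.3, -421.9, 252.0]
orientation: [[0.001, -0.999, 0.039], [0.006, 0.039, 0.999], [-1.0, -0.001, 0.006]]
ft_force: [-0.6, -1.1, -0.5]
grip_width: -0.002
```

```bash
python3 look.py k 18 0,0,0; python3 - <<'E'
from h import *
np.set_printoptions(precision=1,suppress=True)
for c in ("top","side"):
  for q,z in [("latch_hinge",20),("latch_knob",38),("vial",0),("beaker",0),("bottle",0)]:
    for r in manip.spot_point(q,c)[:1]: print(c,q,r["p"],np.array(r["xy"]),at(c,r["xy"],z))
E
```

```text
top [539.217 -28.72   -0.019] -121.87971496582031 rel [ 0.504 -1.199  0.003]
side [538.729 -28.863  -0.022] -91.28163146972656 rel [ 0.637 -0.349  0.   ]
17.9167 [ 507.768 -414.733  252.47 ] [-0.614  0.042 -0.026]
top latch_hinge 0.61 [426.7 242.5] [ 585.7 -146.    20. ]
top latch_knob 0.68 [405.6 241.1] [ 587.3 -102.3   38. ]
top vial 0.59 [261.  245.5] [587.6 177.1   0. ]
top beaker 0.58 [467.8 290.6] [ 492.2 -226.2    0. ]
top bottle 0.65 [376.1 174.4] [727.1 -55.2   0. ]
side latch_hinge 0.53 [346. 210.] [ 585.6 -148.1   20. ]
side latch_knob 0.56 [346.4 211.4] [ 580.6 -111.2   38. ]
side vial 0.73 [321.2 318.4] [585. 175.   0.]
side beaker 0.77 [393.2 205.2] [ 486.2 -221.9    0. ]
side bottle 0.82 [270.  232.1] [734.4 -65.6   0. ]
```

View pics/top_kc.png

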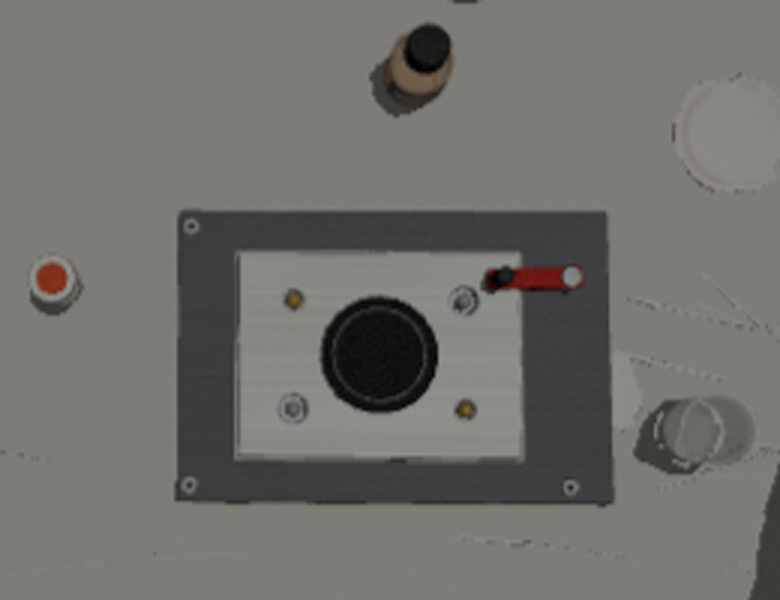

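View pics/side_kc.png

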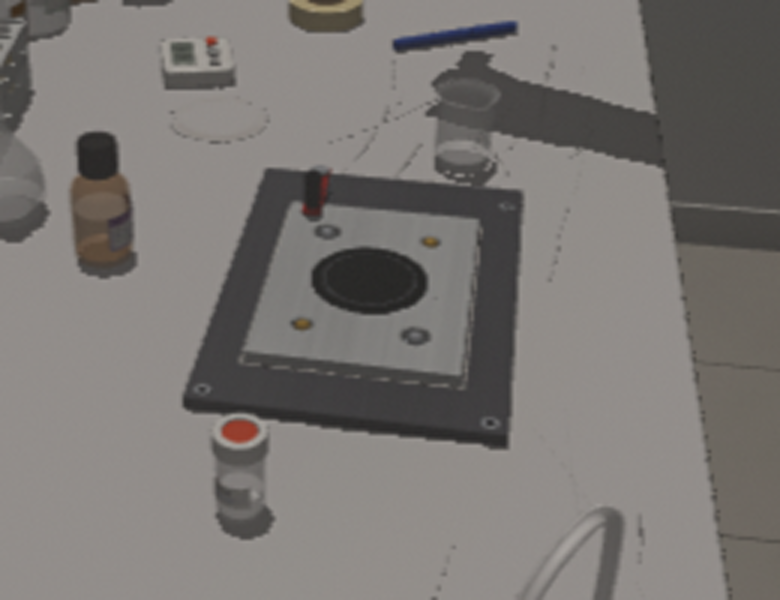

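The plate lies inside its white frame with all four pins through the holes. The latch arm is over its corner (top crop (485–582, 278)), parallel to +y. The vial, beaker and bottle look identical to the first pictures, and the robot is clear, so I'm handing it in.

```bash
python3 -c "
from plant import manip
print(manip.job_done())"
```

```text
the job is handed in; nothing more can be done
None
```

The plate is seated over all four pins, the red latch arm is closed over its corner, and I handed the job in at about 18 s of the 58 s.

I nudged the plate with the open fingertips, first +x along its near edge to square it up, then −y along its left edge until the holes dropped over the pins. Then I pushed the latch knob round with shut fingers until it stalled against its stop at about 6 N, and moved the arm clear.

**Plate:** The last pictures show the pins standing in all four holes and the white line framing the plate. The fits at seated height put it within about 1.2 mm of the base origin and within 0.003 rad. The two cameras differ by about 0.9 mm in y, which is within their calibration.

**Latch:** The arm lies parallel to the base's +y over the (+x, −y) corner. I judged this from the stall and the pictures, not from an exact angle.

**Vial, beaker and bottle:** They look unmoved in the pictures. The network's estimates for them shifted by up to about 10 mm between looks, which I take as detection scatter. I planned no moves near them and saw no unexpected forces.

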